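# Slide a sight glass into its cell and screw the retaining ring down snug

## Task

On the assembly fixture, push the round sight glass along its channel, without lifting it off the fixture, until it drops and lies flat in the cell. Then push the shuttle that carries the retaining ring over the cell as far as it goes, and turn the ring clockwise, seen from above, until it comes to its stop and holds the glass down snugly. Leave the tools and other things on the bench where they are.

Things in the scene. Friction and masses are not known exactly. Their poses are not given: they have to be found in the camera images.
- fixture: Aluminium fixture fixed to the bench, 104 (own x) by 415 (own y) mm, at a small yaw; flat deck 40 mm above the bench, from own y = -0.200 to +0.215. Origin: on the bench under the centre of the cell, a round recess 75 mm wide, 12 mm deep. A channel 75 mm wide between rails 5 mm high runs on the deck from the cell to its open end at own y = +0.212. A 4 mm lip stands at own y = -0.0415.
- cell (a point): Centre of the cell's floor (28 mm above the bench); where the centre of the glass's underside belongs.
- channel_mouth (a point): Middle of the open end of the channel, on the deck surface at own y = +0.215 of the fixture. The glass is pushed from here towards the cell.
- sight_glass: Loose round sight glass in a dark steel rim: disc 70 mm wide, 9 mm thick, about 0.12 kg. Origin: centre of its underside; z is its axis. Starts flat on the deck in the channel, 105 to 155 mm from the cell along the fixture's own +y. At the cell its leading edge dips first, then it drops flat, its top 3 mm below the deck.
- shuttle (a joint): Position (m) of the dark steel shuttle, a bridge sliding along the fixture's own y: 0 = over the cell, at its stop; 0.13 = fully back, its centre at own y = -0.13. Starts 0.105 to 0.13. Stays where left; takes about 6 N to slide. Its plate, 92 by 100 mm, lies 12 to 26 mm above the deck. It moves only with the ring near the top (below 0.5 rad); farther down the ring locks it.
- shuttle_handle (a point): Centre of the top of the shuttle's upright steel handle post: diameter 14 mm, top 85 mm above the deck, standing on a lug whose top is 24 mm above the deck, 85 mm from the shuttle's centre towards the fixture's own -y (the side away from the channel).
- ring (a joint): Angle (rad) of the retaining ring threaded in the shuttle; grows clockwise seen from above. 0 = fully up, 2.0 = hard stop, fully down. Starts 0 to 0.35. Sinks 7 mm per rad; takes 0.09 N m to turn, up to 0.16 N m near the stop, where its spring pad presses on the seated glass with about 9 N. Stays where left.
- ring_center (a point): Centre of the ring, on the top face of its steel flange (90 mm outer diameter, 7 mm thick, 52 mm bore). 48 mm above the deck with the ring fully up, 34 mm fully down.
- ring_post (a point): Centre of the top of one of the ring's three equal upright dark posts, by which it is turned: diameter 12 mm, 32 mm high above the flange, 38 mm from the ring's axis, 120 degrees apart. With the joint at 0 this post points from the ring's centre along the fixture's own +y; it goes clockwise with the joint.
- pressure_pad: Black sprung pressure pad under the ring, 68 mm outer diameter, which comes to press on the glass. Origin: centre of its underside, 8 mm above the deck with the ring fully up.
- spanner_10: Bystander: small steel combination spanner, 146 mm long, flat on the bench beyond the open end of the channel; origin under its centre.
- hex_key_8: Bystander: L-shaped hex key, 139 mm long, on the bench near the shuttle's end of the fixture; origin under its centre.
- grease_tin: Bystander: green and white round tin, 66 mm diameter, 38 mm high; origin under its centre.
Things that resemble listed ones, but are neither listed nor needed, are in the scene too. There is more than one size of the sight_glass; the one meant has the size given above.

How it is judged:
By the outcome, as a careful person would: the job done as asked, in the order asked, and still so for the second after the job is handed in, with the robot touching nothing.
It also fails if it takes over 69 s, if anything falls off the work surface, if the arm or the gripper's body presses on something with over 40 N, if the wrist force passes 120 N, or if a joint passes its speed limit or range.

## Robot

A 6-joint arm with a two-finger parallel gripper is mounted at the origin on a cart in front of the work surface, level with it; the furniture and walls round the work are solid. World frame = base frame: x ahead of the robot, y to its left, z up, the work surface at z = 0. Lengths are in m, angles in rad, forces in N, time in s.
With the tool pointing down it reaches from about 0.35 to 0.875 m from the base axis. Payload 4.2 kg.
Tool frame: the origin (TCP) lies at the very end of the fingers, on their centre line; the grasp point (between the pads) lies 19 mm behind it (r.tcp_to_grasp is the distance from the TCP to the grasp point, in m); y points along the fingers, x is the direction in which the jaws open and shut, and the axes are right-handed (so a half turn about y gives the same grasp; the last joint's range is limited). The gripper opens to 85 mm and grips with 20 to 120 N. Pads are 22 mm wide; open, the fingers measure 114 mm over their backs; the gripper's body (76 mm by 85 mm) begins 54 mm behind the grasp point. The pads swing forward as they close: fully open they stand 13 mm farther back than shut.
Start: joints at [-0.988, 0.385, 0.008, 0, -1.194, -0.259], TCP at [0.199, -0.592, 0.231] pointing down, gripper open.
Joint ranges: [-3.14, 3.14], [-1.21, 2.06], [-1.07, 1.41], [-3.16, 2.05], [-2.99, -0.16], [-3.1, 3.1]. Speed limits (rad/s): [2.79, 2.79, 3.14, 3.14, 3.14, 3.14].

## Interface

Orientations are given as [roll, pitch, yaw] about the fixed x, y, z axes, in that order (R = Rz(yaw) Ry(pitch) Rx(roll)).
In Python, from rig import r, viewer, finder gives the robot as it stands. The module is installed in compiled form; this text tells all that it offers.
- The arm moves only by the tool carry_out, never from a script. Its argument "moves" is a list of rows, each an object of numbers: "jaw": the opening, from -1 (shut) to 1 (fully open); "tx", "ty", "tz": the shift along the tool's x, y, z in mm; "turn": the turn about the tool's y in degrees. A call has 1 to 5 rows; each row is the pose to reach, as a shift and turn from the pose commanded when the call began, along the tool's axes at that moment; what a row does not reach only later rows make up. A row lasts 1/8 s, in which the tool goes at most 62.5 mm and 10.7 degrees, less where a joint would pass 70% of its speed; a pose out of reach is approached as far as the arm can. A call with a gripper value outside its range is refused whole. The fingers move at their own pace and stop on an object; the grip force is fixed at half the most. Time passes only in rows, so rows that repeat a pose let the fingers close. It gives the time, the measured TCP pose, the force and the opening at its end, in the units of the state.
- r.observe(): the state, without advancing time (a new reading comes with each control period).
- viewer.snapshot(name): name is "scene" or "top" or "wrist"; returns the picture (420x560x3 uint8, blue, green, red); there is no depth.
- viewer.camera_params(name): a dict with "fx", "fy", "cx", "cy" (pixels), "D" ([k1, k2, p1, p2, k3] as OpenCV has them; the pictures are not rectified), "world_from_camera" (4x4, takes a point from camera to world coordinates); the wrist camera has in their place "tool_from_camera" (4x4, takes a point from camera to tool coordinates, whose origin is the TCP and whose axes are the tool frame's). Camera axes: x right, y up, looking along -z (the intrinsics and any distortion apply to the point x, -y, -z); pixel columns grow to the right and rows downward; lengths in m; the calibration is good to about 2 mm. A picture is of the moment at which its call begins: read the wrist's pose just before it. camera_params takes no time and is no camera call.
- r.job_done(): hands the job in, once; it reports no verdict.
Trained networks look in the newest picture that a camera, given by its name, has taken for a name from the list of things; names that differ only in an ending like _2 or _b are one class to them, and where a whole thing is asked for, a point or a joint stands for the part that bears it (a point fixed in the world has none). Each returns a list of dicts, best first, with "score" (0 to 1); they miss things now and then, are a little off and sometimes report something else, mostly with a low value. They report only what shows in the picture. A call takes as long as a camera call. They do not tell look-alikes from the thing itself.
- finder.cut_out(name, camera): "pixels" (420x560 bool, what is visible of it) and "at" ([column, row] in pixels, amid what is visible of it).
The state is a dict: "t": time; "q": joint angles; "qd": joint speeds; "joint_torque": joint torques, N m; "position": TCP position; "ee_rot": TCP orientation; "wrist_force": force on the tool from outside, world axes, zero at the start; "torque": the same for the moment, N m; "finger_gap": finger opening in m.
Only numpy, scipy, OpenCV 4.12 (cv2) and the standard library are available. Lean on these libraries where they do the work, as an engineer would, in place of code of your own. Each camera call takes 0.05 s, during which the arm holds its last target. There are 200 camera calls.

## Working session

There is one attempt and no reset: what is moved stays moved. The work goes in short steps, Python scripts to look and compute and a tool call to move; the robot and the scene stay as the last step left them, time stands still between calls to the robot, and variables do not carry over. Pictures are saved under pics/ and viewed, about 8 in all and at most 12, crops included, and the job is handed in when it is done.

Besides the shell and the picture viewer there is one more tool, called after "Call:" in YAML: its name, and indented under it one key for each argument. carry_out: Moves the arm, as the interface text tells. Its arguments: {"type":"object","properties":{"moves":{"type":"array","items":{"type":"object","properties":{"jaw":{"type":"number"},"tx":{"type":"number"},"ty":{"type":"number"},"tz":{"type":"number"},"turn":{"type":"number"}}}}},"required":["moves"]}

```bash
mkdir -p pics; python3 - <<'E'
from rig import r, viewer, finder
import cv2,numpy as np
s=r.observe();print({k:np.round(v,3).tolist() for k,v in s.items()}, r.tcp_to_grasp)
for c in("scene","top"):
    im=viewer.snapshot(c);cv2.imwrite(f"pics/{c}1.png",im)
    p=viewer.camera_params(c);print(c,p)
    for n in("fixture","sight_glass","shuttle","shuttle_handle","ring","ring_post"):
        print(n,[(round(d["score"],2),np.round(d["at"]).tolist(),int(d["pixels"].sum())) for d in finder.cut_out(n,c)][:4])
print(viewer.camera_params("wrist"))
a=cv2.imread("pics/scene1.png");b=cv2.imread("pics/top1.png")
E
```

```text
{'t': 0.0, 'q': [-0.988, 0.386, 0.007, -0.001, -1.194, -0.259], 'qd': [-0.0, -0.002, -0.0, 0.0, 0.002, -0.002], 'joint_torque': [0.002, -39.229, 18.84, 4.186, -0.005, -0.0], 'position': [0.199, -0.592, 0.23], 'ee_rot': [-1.571, -0.002, 1.894], 'wrist_force': [1.075, 0.024, -0.965], 'torque': [0.039, -0.009, -0.013], 'finger_gap': 0.085} 0.0187
scene {'fx': 444.8517655570831, 'fy': 444.8517655570831, 'cx': 283.2846496223279, 'cy': 206.4344734357862, 'D': array([-0.10199496,  0.        ,  0.        ,  0.        ,  0.        ]), 'world_from_camera': array([[-0.90888394,  0.32438922, -0.26210993,  0.0958843 ],
       [-0.41657907, -0.6763199 ,  0.60749755,  0.60015305],
       [ 0.01979549,  0.66133428,  0.74983005,  0.91111709],
       [ 0.        ,  0.        ,  0.        ,  1.        ]])}
fixture [(0.63, [266.0, 217.0], 5790)]
sight_glass [(0.67, [245.0, 236.0], 529), (0.45, [314.0, 153.0], 142)]
shuttle [(0.8, [292.0, 169.0], 1338)]
shuttle_handle [(0.69, [293.0, 170.0], 1357)]
ring [(0.85, [288.0, 166.0], 723)]
ring_post [(0.86, [287.0, 167.0], 613), (0.67, [211.0, 363.0], 167), (0.
[... 742 characters left out ...]
48)]
shuttle_handle [(0.89, [338.0, 198.0], 1126), (0.72, [161.0, 197.0], 499)]
ring [(0.88, [336.0, 193.0], 646)]
ring_post [(0.94, [332.0, 192.0], 637)]
{'fx': 370.63451686709124, 'fy': 370.63451686709124, 'cx': 278.67878916716853, 'cy': 207.85503992381658, 'D': array([-0.01963014,  0.        ,  0.        ,  0.        ,  0.        ]), 'tool_from_camera': array([[ 9.99999232e-01, -1.96365755e-04, -1.22390489e-03,
         2.74378542e-04],
       [-1.12852512e-03,  2.64222760e-01, -9.64461020e-01,
        -1.42502805e-01],
       [ 5.12770644e-04,  9.64461660e-01,  2.64222336e-01,
         6.65720734e-02],
       [ 0.00000000e+00,  0.00000000e+00,  0.00000000e+00,
         1.00000000e+00]])}
```

View pics/scene1.png

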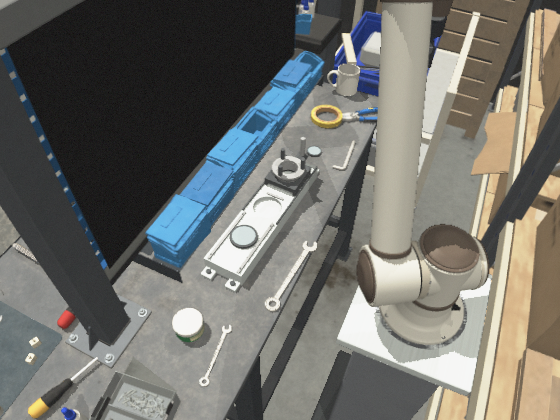

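View pics/top1.png

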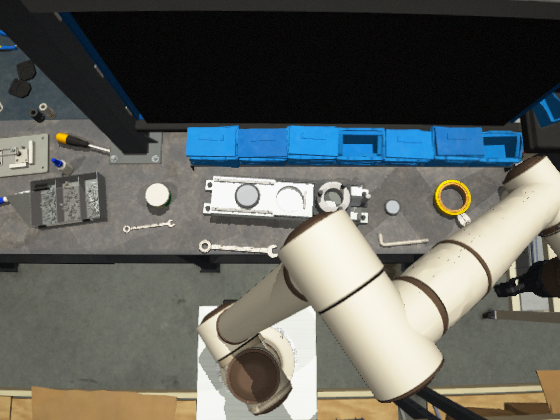

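Candidates for the glass: disc in the channel at top (249,193) / scene (245,236); small disc on the bench at top (393,205) / scene (314,153). The one in the channel matches the description. Zooming in and measuring.

```bash
cat > h.py <<'E'
from rig import r, viewer, finder
import cv2,numpy as np
from scipy.spatial.transform import Rotation as R
def cam(c):
    p=viewer.camera_params(c)
    if "world_from_camera" in p: T=p["world_from_camera"]
    else:
        s=r.observe();W=np.eye(4);W[:3,:3]=R.from_euler("xyz",s["ee_rot"]).as_matrix();W[:3,3]=s["position"];T=W@p["tool_from_camera"]
    K=np.array([[p["fx"],0,p["cx"]],[0,p["fy"],p["cy"]],[0,0,1]]);return K,p["D"],T
def px2w(c,uv,z,C=None):
    K,D,T=C or cam(c)
    n=cv2.undistortPoints(np.array(uv,float).reshape(-1,1,2),K,D).reshape(-1,2)
    d=np.c_[n[:,0],-n[:,1],-np.ones(len(n))]@T[:3,:3].T
    return T[:3,3]+d*((z-T[2,3])/d[:,2])[:,None]
def w2px(c,P,C=None):
    K,D,T=C or cam(c)
    q=(np.atleast_2d(P)-T[:3,3])@T[:3,:3]
    return cv2.projectPoints(q*[1,-1,-1],np.zeros(3),np.zeros(3),K,D)[0].reshape(-1,2)
def fx(o,yaw,pts):  # fixture own -> world
    c,s=np.cos(yaw),np.sin(yaw);p=np.atleast_2d(pts)
    return np.c_[o[0]+c*p[:,0]-s*p[:,1],o[1]+s*p[:,0]+c*p[:,1],p[:,2]]
E
python3 - <<'E'
from h import *
for c in("scene","top"):
    im=viewer.snapshot(c)
    d=finder.cut_out("sight_glass",c)[0];print("glass",px2w(c,d["at"],.049))
    d=finder.cut_out("ring",c)[0];print("ring",px2w(c,d["at"],.09))
    d=finder.cut_out("shuttle_handle",c)[0];print("sh",px2w(c,d["at"],.09))
im=viewer.snapshot("top")[165:240,195:380];a=cv2.resize(im,None,fx=4,fy=4,interpolation=cv2.INTER_CUBIC)
im=viewer.snapshot("scene")[125:295,195:340];b=cv2.resize(im,None,fx=4.1,fy=4.1,interpolation=cv2.INTER_CUBIC)
b=cv2.rotate(b,cv2.ROTATE_90_CLOCKWISE)[:,:740];b=cv2.resize(b,(370,300))
cv2.imwrite("pics/z1.png",np.vstack([a]))
E
```

```text
glass [[0.44408892 0.03688574 0.049     ]]
ring [[ 0.42333651 -0.19562744  0.09      ]]
sh [[ 0.41668057 -0.19245498  0.09      ]]
glass [[0.45255345 0.02456099 0.049     ]]
ring [[ 0.45451532 -0.2128825   0.09      ]]
sh [[ 0.42713868 -0.22064277  0.09      ]]
```

View pics/z1.png

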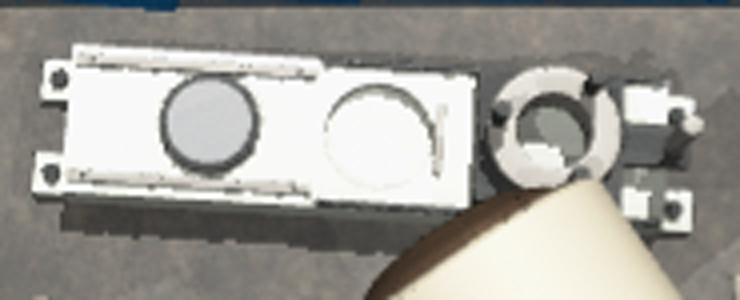

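The crop shows the glass in the channel at crop (210,122), the cell at (381,135), the ring at (553,128) with its posts, and the handle top at (692,122). The last is right of the ring, on the −y side. Now the world estimates.

```bash
cat >> h.py <<'E'
def plan(xyz,yawdeg):
    "shift mm in tool axes and turn deg to reach TCP xyz and tool-x yaw"
    s=r.observe();M=R.from_euler("xyz",s["ee_rot"]).as_matrix()
    d=M.T@(np.array(xyz)-s["position"])*1000
    y=np.degrees(np.arctan2(M[1,0],M[0,0]));t=-((yawdeg-y+180)%360-180)
    print("t%.1f"%s["t"],"pos",np.round(s["position"],4),"yaw %.1f"%y,"q6 %.2f"%s["q"][5],"F",np.round(s["wrist_force"],1),"-> tx %.0f ty %.0f tz %.0f turn %.1f"%(*d,t))
E
python3 - <<'E'
from h import *
f=lambda u,v,z:px2w("top",[195+u/4,165+v/4],z)[0].round(4)
print("cell",f(381,135,.038),"glass",f(210,122,.049),"ring",f(553,128,.085),"handle",f(692,122,.125))
print("corners far",f(75,45,.045),f(475,75,.04),"lug",f(62,78,.02))
plan([.40,-.06,.30],180)
E
```

```text
cell [ 0.4409 -0.0948  0.038 ] glass [0.4475 0.0229 0.049 ] ring [ 0.4349 -0.2078  0.085 ] handle [ 0.4295 -0.2928  0.125 ]
corners far [0.5033 0.1171 0.045 ] [ 0.4833 -0.1606  0.04  ] lug [0.4863 0.129  0.02  ]
t1.2 pos [ 0.1989 -0.5925  0.2313] yaw 108.6 q6 -0.26 F [ 0.6 -0.9  0.6] -> tx 441 ty -69 tz -360 turn -71.4
```

Call:
carry_out:
  moves:
    - {"ty": -69,"tx": 60,"tz": -40,"turn": -10}
    - {"ty": -69,"tx": 441,"tz": -360,"turn": -68}
    - {"ty": -69,"tx": 441,"tz": -360,"turn": -68}
    - {"ty": -69,"tx": 441,"tz": -360,"turn": -68}
    - {"ty": -69,"tx": 441,"tz": -360,"turn": -68}

```text
validation failed for argument at $.mo...
```

```bash
python3 -c "
from h import *
plan([.44,-.1,.30],176.7)"
```

```text
t1.2 pos [ 0.1989 -0.5925  0.2313] yaw 108.6 q6 -0.26 F [ 0.6 -0.9  0.6] -> tx 390 ty -69 tz -385 turn -68.1
```

Probably every field is required.

Call:
carry_out:
  moves:
    - {"jaw": 1,"ty": -69,"tx": 60,"tz": -40,"turn": -10}
    - {"jaw": 0,"ty": -69,"tx": 390,"tz": -385,"turn": -68}
    - {"jaw": -1,"ty": -69,"tx": 390,"tz": -385,"turn": -68}
    - {"jaw": -1,"ty": -69,"tx": 390,"tz": -385,"turn": -68}
    - {"jaw": -1,"ty": -69,"tx": 390,"tz": -385,"turn": -68}

```text
t: 1.82
position: [0.3248, -0.3248, 0.2877]
ee_rot: [-1.571, 0.001, 2.825]
wrist_force: [2.3, 0.1, -0.3]
finger_gap: 0.0121
```

```bash
python3 -c "
from h import *
plan([.44,-.1,.30],176.7)"
```

```text
t1.8 pos [ 0.3248 -0.3248  0.2877] yaw 161.9 q6 0.11 F [ 2.3  0.1 -0.3] -> tx -40 ty -12 tz -250 turn -14.8
```

Call:
carry_out:
  moves:
    - {"jaw": -1,"tx": -40,"ty": -12,"tz": -250,"turn": -15}
    - {"jaw": -1,"tx": -40,"ty": -12,"tz": -250,"turn": -15}
    - {"jaw": -1,"tx": -40,"ty": -12,"tz": -250,"turn": -15}
    - {"jaw": -1,"tx": -40,"ty": -12,"tz": -250,"turn": -15}
    - {"jaw": -1,"tx": -40,"ty": -12,"tz": -250,"turn": -15}

```text
t: 2.45
position: [0.4429, -0.099, 0.2996]
ee_rot: [-1.571, 0.001, 3.087]
wrist_force: [0.2, -1.3, 0.1]
finger_gap: -0.0001
```

```bash
python3 - <<'E'
from h import *
im=viewer.snapshot("wrist");C=cam("wrist")
cv2.imwrite("pics/w1.png",im)
plan([.44,-.1,.30],176.7)
for n in("sight_glass","ring","shuttle_handle","fixture","ring_post"):
    for d in finder.cut_out(n,"wrist")[:2]:
        ys,xs=np.nonzero(d["pixels"]);print(n,round(d["score"],2),np.round(d["at"]),xs.min(),xs.max(),ys.min(),ys.max(),px2w("wrist",[(xs.min()+xs.max())/2,(ys.min()+ys.max())/2],.049 if n=="sight_glass" else .086,C))
E
```

```text
t2.5 pos [ 0.4422 -0.1002  0.2994] yaw 176.8 q6 -0.19 F [-0.6  0.2  0.3] -> tx 2 ty -1 tz -0 turn 0.1
ring 0.74 [292.  38.] 235 335 8 112 [[ 0.43051637 -0.20632717  0.086     ]]
shuttle_handle 0.59 [282.  39.] 234 335 0 117 [[ 0.43089936 -0.2076186   0.086     ]]
fixture 0.71 [285. 124.] 230 338 0 293 [[ 0.43547698 -0.12912767  0.086     ]]
fixture 0.6 [279.  38.] 235 334 8 112 [[ 0.43096562 -0.20635233  0.086     ]]
ring_post 0.75 [279.  38.] 235 335 9 112 [[ 0.43053834 -0.20590456  0.086     ]]
ring_post 0.46 [283. 126.] 230 338 0 294 [[ 0.4355018  -0.12865502  0.086     ]]
```

View pics/w1.png

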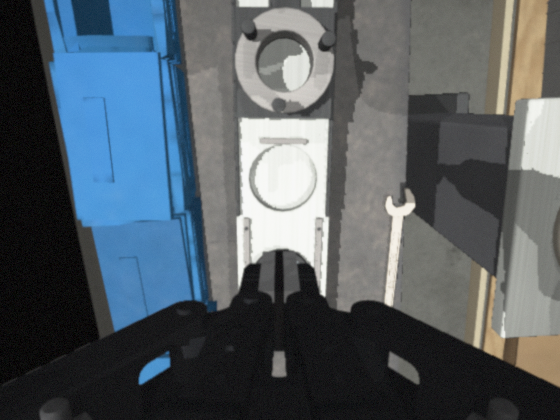

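Wrist view shows the cell at (283,177) and the ring at (285,62) with posts at (250,29), (326,40) and (279,104). The rails are at x≈247 and 319. The glass is mostly hidden behind the fingers at about (283,255).

```bash
python3 - <<'E'
from h import *
c="wrist";C=cam(c)
print("cell",px2w(c,[283,177],.040,C))
print("deck edges L,R near 140,280",px2w(c,[[240,130],[332,130],[237,290],[323,290]],.040,C))
print("ring",px2w(c,[284.5,61],.087,C),"posts",px2w(c,[[250,26],[327,38],[279,104]],.119,C))
o=px2w(c,[283,177],.040,C)[0]
yaw=np.radians(-3.3)
for d in(.105,.115): print(d,w2px(c,fx(o,yaw,[[0,-d,.0875],[0,0,.04],[0,.118,.049]]),C))
E
```

```text
cell [[ 0.43649229 -0.09411176  0.04      ]]
deck edges L,R near 140,280 [[ 0.47914556 -0.14760662  0.04      ]
 [ 0.3814361  -0.1415225   0.04      ]
 [ 0.49964723  0.03950247  0.04      ]
 [ 0.39675443  0.04594759  0.04      ]]
ring [[ 0.4289048  -0.20833552  0.087     ]] posts [[ 0.45559038 -0.23285941  0.119     ]
 [ 0.39442109 -0.22014903  0.119     ]
 [ 0.43619802 -0.17123659  0.119     ]]
0.105 [[283.40979175  72.09302562]
 [283.         177.        ]
 [283.25411864 278.70094833]]
0.115 [[283.39258147  60.31244419]
 [283.         177.        ]
 [283.25411864 278.70094833]]
```

```bash
python3 - <<'E'
from h import *
plan([.449,.090,.09],176.5)
E
```

```text
t2.8 pos [ 0.4408 -0.1032  0.2993] yaw 176.4 q6 -0.19 F [ 1.3 -0.8  0. ] -> tx 4 ty 209 tz -193 turn -0.1
```

Call:
carry_out:
  moves:
    - {"jaw": -1,"tx": 1,"ty": 40,"tz": -60,"turn": 0}
    - {"jaw": -1,"tx": 2,"ty": 80,"tz": -110,"turn": 0}
    - {"jaw": -1,"tx": 4,"ty": 120,"tz": -155,"turn": 0}
    - {"jaw": -1,"tx": 4,"ty": 160,"tz": -193,"turn": 0}
    - {"jaw": -1,"tx": 4,"ty": 209,"tz": -193,"turn": 0}

```text
t: 3.38
position: [0.4504, 0.0923, 0.0898]
ee_rot: [-1.573, 0.003, 3.083]
wrist_force: [0.9, 0.7, -0.1]
finger_gap: -0.0
```

```bash
python3 - <<'E'
from h import *
plan([.449,.090,.0435],176.5)
c="wrist";im=viewer.snapshot(c);C=cam(c)
cv2.imwrite("pics/w2.png",im)
for d in finder.cut_out("sight_glass",c)[:2]: print(d["score"],d["at"],px2w(c,d["at"],.049,C))
E
```

```text
t3.4 pos [0.4504 0.0923 0.0898] yaw 176.6 q6 -0.62 F [ 0.9  0.7 -0.1] -> tx 1 ty 46 tz 3 turn 0.1
0.93 [277.4, 104.3] [[0.44113661 0.02182544 0.049     ]]
```

View pics/w2.png

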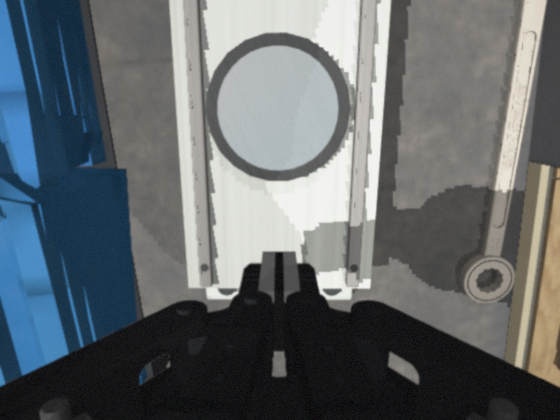

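Glass centred at (279,106), about 144 px wide, so it is the big one and sits between the rails (inner edges ≈208 and 356). The closed fingers at (279,255) are in line with the channel.

```bash
python3 - <<'E'
from h import *
c="wrist";C=cam(c)
e=px2w(c,[[203,265],[356,265],[188,5],[374,5],[205,106],[350,106]],.045,C);e[4:]=px2w(c,[[205,106],[350,106]],.047,C);print(e)
m1=(e[0]+e[1])/2;m2=(e[2]+e[3])/2;d=m1-m2;print(m1,m2,np.degrees(np.arctan2(d[0],d[1])),"glass c",(e[4]+e[5])/2, np.linalg.norm(e[4]-e[5]),np.linalg.norm(e[0]-e[1]))
E
```

```text
[[ 0.48650091  0.10134504  0.045     ]
 [ 0.4045237   0.10681687  0.045     ]
 [ 0.47894246 -0.02462633  0.045     ]
 [ 0.39518457 -0.01965494  0.045     ]
 [ 0.47579343  0.01969695  0.047     ]
 [ 0.40712445  0.02395746  0.047     ]]
[0.4455123  0.10408095 0.045     ] [ 0.43706351 -0.02214064  0.045     ] 3.8294483725948045 glass c [0.44145894 0.0218272  0.047     ] 0.06880102091002493 0.08215962598156389
```

Call:
carry_out:
  moves:
    - {"jaw": -1,"tx": 4,"ty": 30,"tz": 2,"turn": 0}
    - {"jaw": -1,"tx": 4,"ty": 46,"tz": 4,"turn": 0}
    - {"jaw": -1,"tx": 4,"ty": 46,"tz": 14,"turn": 0}
    - {"jaw": -1,"tx": 4,"ty": 46,"tz": 24,"turn": 0}
    - {"jaw": -1,"tx": 4,"ty": 46,"tz": 34,"turn": 0}

```text
t: 4.1
position: [0.4439, 0.0564, 0.0457]
ee_rot: [-1.572, 0.003, 3.08]
wrist_force: [0.2, -0.1, 1.1]
finger_gap: 0.0002
```

Call:
carry_out:
  moves:
    - {"jaw": -1,"tx": 0,"ty": 0,"tz": 12,"turn": 0}
    - {"jaw": -1,"tx": 0,"ty": 0,"tz": 24,"turn": 0}
    - {"jaw": -1,"tx": 0,"ty": 0,"tz": 36,"turn": 0}
    - {"jaw": -1,"tx": 0,"ty": 0,"tz": 48,"turn": 0}
    - {"jaw": -1,"tx": 0,"ty": 0,"tz": 60,"turn": 0}

```text
t: 4.72
position: [0.4393, -0.0036, 0.0442]
ee_rot: [-1.571, -0.0, 3.081]
wrist_force: [1.5, 0.2, 1.6]
finger_gap: -0.0004
```

Call:
carry_out:
  moves:
    - {"jaw": -1,"tx": 0,"ty": 0,"tz": 8,"turn": 0}
    - {"jaw": -1,"tx": 0,"ty": 0,"tz": 16,"turn": 0}
    - {"jaw": -1,"tx": 0,"ty": 0,"tz": 24,"turn": 0}
    - {"jaw": -1,"tx": 0,"ty": 0,"tz": 32,"turn": 0}
    - {"jaw": -1,"tx": 0,"ty": 0,"tz": 38,"turn": 0}

```text
t: 5.35
position: [0.4369, -0.0413, 0.0442]
ee_rot: [-1.571, -0.0, 3.081]
wrist_force: [0.2, -0.3, -0.1]
finger_gap: -0.0
```

```bash
python3 - <<'E'
from h import *
plan([.4355,-.0485,.0435],176.5)
c="wrist";im=viewer.snapshot(c);C=cam(c)
cv2.imwrite("pics/w3.png",im)
for d in finder.cut_out("sight_glass",c)[:2]: print(d["score"],d["at"],px2w(c,d["at"],.045,C))
E
```

```text
t5.3 pos [ 0.4369 -0.0413  0.0442] yaw 176.5 q6 -0.34 F [ 0.2 -0.3 -0.1] -> tx 1 ty 1 tz 7 turn 0.0
0.59 [258.8, 162.9] [[ 0.44158421 -0.08736436  0.045     ]]
```

View pics/w3.png

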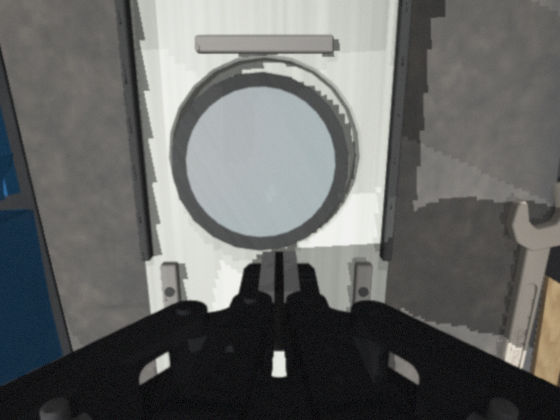

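The glass (261,160) has dipped with its leading edge in the cell (circle about (264,148), lip at row 44). The fingers at x≈279 are a few mm to the right. I'll measure the cell here and push on.

```bash
python3 - <<'E'
from h import *
c="wrist";C=cam(c)
print("cell",px2w(c,[[264.5,148]],.040,C),"lip ends mid",px2w(c,[[265,44]],.044,C), "rail ends mid",px2w(c,[[266,265]],.045,C),"deck edges",px2w(c,[[128,50],[402,50],[148,250],[387,250]],.040,C))
E
```

```text
cell [[ 0.43934966 -0.0920665   0.04      ]] lip ends mid [[ 0.43638436 -0.12936604  0.044     ]] rail ends mid [[ 0.44193062 -0.04453696  0.045     ]] deck edges [[ 0.48719609 -0.13118288  0.04      ]
 [ 0.38609322 -0.12495729  0.04      ]
 [ 0.49182929 -0.05221003  0.04      ]
 [ 0.39047735 -0.04601225  0.04      ]]
```

Call:
carry_out:
  moves:
    - {"jaw": -1,"tx": -4,"ty": 0,"tz": -2,"turn": 0}
    - {"jaw": -1,"tx": -5,"ty": 0,"tz": 2,"turn": 0}
    - {"jaw": -1,"tx": -5,"ty": 0,"tz": 5,"turn": 0}
    - {"jaw": -1,"tx": -5,"ty": 0,"tz": 8,"turn": 0}
    - {"jaw": -1,"tx": -5,"ty": 0,"tz": 11,"turn": 0}

```text
t: 6.08
position: [0.4413, -0.0522, 0.0443]
ee_rot: [-1.571, -0.0, 3.081]
wrist_force: [-0.0, -0.3, 0.0]
finger_gap: 0.0
```

```bash
python3 - <<'E'
from h import *
plan([.4355,-.0485,.0435],176.5)
c="wrist";im=viewer.snapshot(c);C=cam(c)
cv2.imwrite("pics/w4.png",im)
for d in finder.cut_out("sight_glass",c)[:2]: print(d["score"],d["at"],px2w(c,d["at"],.037,C))
E
```

```text
t6.1 pos [ 0.4413 -0.0522  0.0443] yaw 176.5 q6 -0.31 F [-0.  -0.3  0. ] -> tx 6 ty 1 tz -3 turn 0.0
0.9 [272.7, 179.0] [[ 0.44140264 -0.09005696  0.037     ]]
```

View pics/w4.png

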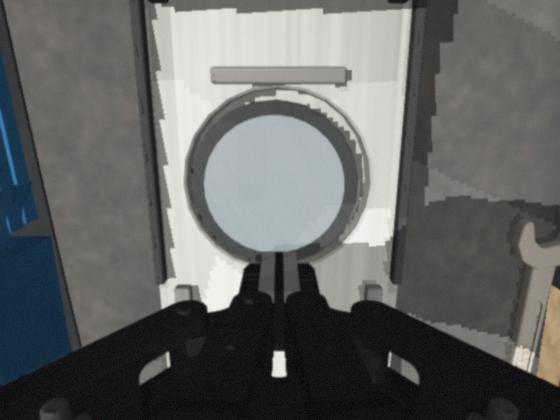

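Call:
carry_out:
  moves:
    - {"jaw": -1,"tx": 0,"ty": 0,"tz": -12,"turn": 0}
    - {"jaw": -1,"tx": 0,"ty": -10,"tz": -35,"turn": 0}
    - {"jaw": -1,"tx": 0,"ty": -20,"tz": -40,"turn": 0}
    - {"jaw": -1,"tx": 0,"ty": -20,"tz": -40,"turn": 0}

```text
t: 6.68
position: [0.4444, -0.0113, 0.0651]
ee_rot: [-1.572, 0.002, 3.082]
wrist_force: [-0.4, -0.1, -0.1]
finger_gap: -0.0001
```

```bash
python3 - <<'E'
from h import *
c="wrist";im=viewer.snapshot(c);C=cam(c)
cv2.imwrite("pics/w5.png",cv2.resize(im[20:300,130:430],None,fx=2,fy=2))
plan([.44,0,.06],176.5)
d=finder.cut_out("sight_glass",c)[0];ct=max(cv2.findContours(d["pixels"].astype(np.uint8),0,1)[0],key=cv2.contourArea)
print(d["score"],cv2.fitEllipse(ct))
for z in(.037,.049):
  w=px2w(c,ct[:,0].astype(float),z,C)[:,:2];A=np.c_[2*w,np.ones(len(w))];s=np.linalg.lstsq(A,(w**2).sum(1),rcond=None)[0];print(z,s[:2],np.sqrt(s[2]+s[:2]@s[:2]))
E
```

```text
t6.7 pos [ 0.4439 -0.0118  0.0646] yaw 176.6 q6 -0.40 F [-0.2 -0.6 -0.5] -> tx 5 ty 5 tz -12 turn 0.1
0.77 ((275.8803405761719, 81.10511779785156), (156.6028594970703, 162.7762908935547), 177.8897705078125)
0.037 [ 0.44063818 -0.08699344] 0.03404999741648102
0.049 [ 0.44058316 -0.08637248] 0.03164721974346663
```

View pics/w5.png

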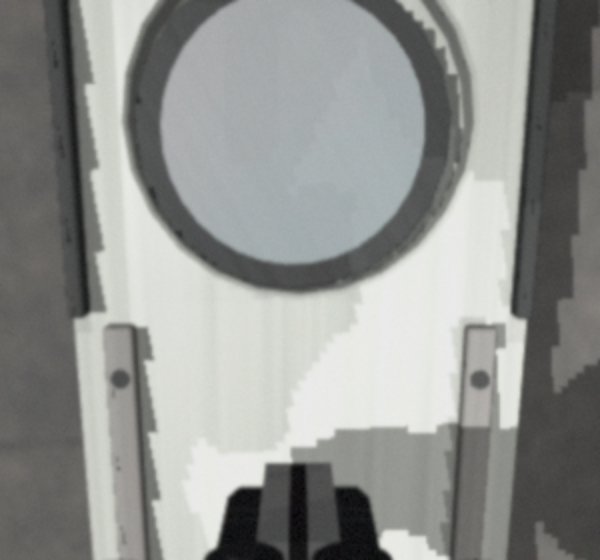

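The glass's rim now lies inside the cell outline. Its fitted radius of 34 mm at z=0.037 (31.6 mm at 0.049) says it has dropped. Next is the shuttle handle.

```bash
python3 - <<'E'
from h import *
plan([.425,-.335,.18],176.6)
E
```

```text
t6.8 pos [ 0.4436 -0.0122  0.0643] yaw 176.5 q6 -0.40 F [0.5 0.6 0.7] -> tx -1 ty -116 tz 323 turn -0.1
```

Call:
carry_out:
  moves:
    - {"jaw": -1,"tx": 0,"ty": -60,"tz": 0,"turn": 0}
    - {"jaw": -1,"tx": 0,"ty": -116,"tz": 10,"turn": 0}
    - {"jaw": -1,"tx": -1,"ty": -116,"tz": 70,"turn": 0}
    - {"jaw": -1,"tx": -1,"ty": -116,"tz": 130,"turn": 0}
    - {"jaw": -1,"tx": -1,"ty": -116,"tz": 190,"turn": 0}

```text
t: 7.4
position: [0.4326, -0.2038, 0.1802]
ee_rot: [-1.571, 0.0, 3.081]
wrist_force: [0.9, -0.7, -0.2]
finger_gap: 0.0002
```

Call:
carry_out:
  moves:
    - {"jaw": -1,"tx": 0,"ty": 0,"tz": 60,"turn": 0}
    - {"jaw": -1,"tx": 0,"ty": 0,"tz": 115,"turn": 0}
    - {"jaw": -1,"tx": 0,"ty": 0,"tz": 133,"turn": 0}
    - {"jaw": -1,"tx": 0,"ty": 0,"tz": 133,"turn": 0}

```text
t: 7.9
position: [0.4244, -0.3353, 0.1794]
ee_rot: [-1.572, -0.002, 3.078]
wrist_force: [-0.0, -0.3, -0.4]
finger_gap: -0.0002
```

```bash
python3 - <<'E'
from h import *
plan([.425,-.335,.075],176.6)
for c in("top","scene"):
  im=viewer.snapshot(c)
  print(c,[(round(d["score"],2),d["at"],px2w(c,d["at"],.09)) for d in finder.cut_out("shuttle_handle",c)[:2]])
  cv2.imwrite(f"pics/{c}2.png",cv2.resize(im[165:240,280:440] if c=="top" else im[110:260,200:370],None,fx=4,fy=4,interpolation=cv2.INTER_CUBIC))
E
```

```text
t7.9 pos [ 0.4244 -0.3353  0.1794] yaw 176.4 q6 0.31 F [-0.  -0.3 -0.4] -> tx -1 ty 104 tz -0 turn -0.2
top []
scene [(0.75, [289.8, 172.4], array([[ 0.41735135, -0.1815673 ,  0.09      ]]))]
```

View pics/scene2.png

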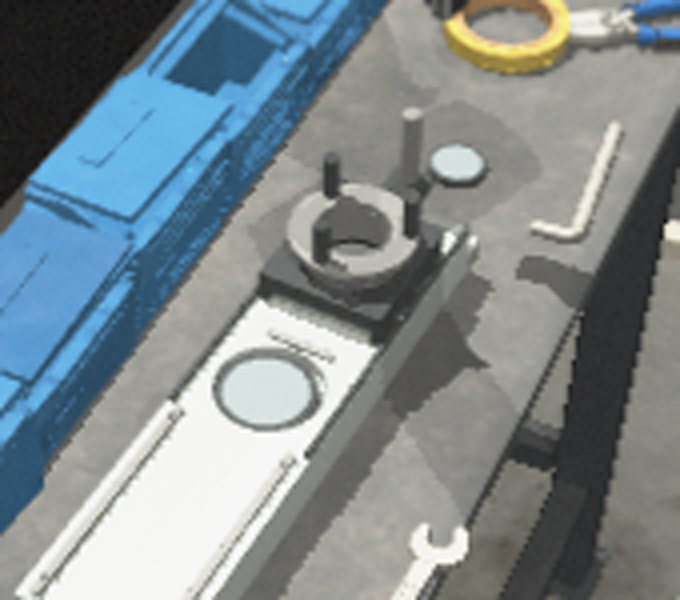

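The glass lies flush in the cell (crop 267,390). The handle post top is at crop (412,115), which is full-image (303,138.7).

```bash
python3 - <<'E'
from h import *
print(px2w("scene",[[303,139]],.125), "ring",px2w("scene",[[200+354/4,110+232/4]],.087),"cell",px2w("scene",[[200+267/4,110+389/4]],.037), "tcp px",w2px("scene",r.observe()["position"]))
E
```

```text
[[ 0.42445292 -0.28337328  0.125     ]] ring [[ 0.42854057 -0.1983132   0.087     ]] cell [[ 0.43924162 -0.08675605  0.037     ]] tcp px [[310.91751853 112.50846093]]
```

Call:
carry_out:
  moves:
    - {"jaw": -1,"tx": 0,"ty": 50,"tz": 0,"turn": 0}
    - {"jaw": -1,"tx": 0,"ty": 102,"tz": 0,"turn": 0}
    - {"jaw": -1,"tx": 0,"ty": 102,"tz": -6,"turn": 0}
    - {"jaw": -1,"tx": 0,"ty": 102,"tz": -18,"turn": 0}
    - {"jaw": -1,"tx": 0,"ty": 102,"tz": -28,"turn": 0}

```text
t: 8.72
position: [0.4287, -0.3065, 0.0809]
ee_rot: [-1.568, 0.005, 3.083]
wrist_force: [-1.5, -5.6, 0.2]
finger_gap: -0.0
```

Call:
carry_out:
  moves:
    - {"jaw": -1,"tx": 0,"ty": 0,"tz": -10,"turn": 0}
    - {"jaw": -1,"tx": 0,"ty": 0,"tz": -20,"turn": 0}
    - {"jaw": -1,"tx": 0,"ty": 0,"tz": -30,"turn": 0}
    - {"jaw": -1,"tx": 0,"ty": 0,"tz": -40,"turn": 0}

```text
t: 9.22
position: [0.431, -0.2675, 0.0809]
ee_rot: [-1.568, 0.005, 3.082]
wrist_force: [-0.1, -6.7, 0.8]
finger_gap: -0.0002
```

Call:
carry_out:
  moves:
    - {"jaw": -1,"tx": 0,"ty": 0,"tz": -12,"turn": 0}
    - {"jaw": -1,"tx": 0,"ty": 0,"tz": -24,"turn": 0}
    - {"jaw": -1,"tx": 0,"ty": 0,"tz": -36,"turn": 0}
    - {"jaw": -1,"tx": 0,"ty": 0,"tz": -48,"turn": 0}
    - {"jaw": -1,"tx": 0,"ty": 0,"tz": -58,"turn": 0}

```text
t: 9.85
position: [0.4345, -0.2092, 0.0809]
ee_rot: [-1.569, 0.005, 3.082]
wrist_force: [-0.4, -6.1, 2.4]
finger_gap: -0.0
```

Call:
carry_out:
  moves:
    - {"jaw": -1,"tx": 0,"ty": 0,"tz": -3,"turn": 0}
    - {"jaw": -1,"tx": 0,"ty": 0,"tz": -6,"turn": 0}
    - {"jaw": -1,"tx": 0,"ty": 0,"tz": -8,"turn": 0}

```text
t: 10.22
position: [0.4342, -0.2013, 0.0804]
ee_rot: [-1.569, 0.003, 3.082]
wrist_force: [-1.0, -6.1, 2.8]
finger_gap: 0.0003
```

Call:
carry_out:
  moves:
    - {"jaw": -1,"tx": 0,"ty": 0,"tz": -2,"turn": 0}
    - {"jaw": -1,"tx": 0,"ty": 0,"tz": -4,"turn": 0}

```text
t: 10.48
position: [0.4344, -0.1974, 0.0804]
ee_rot: [-1.569, 0.003, 3.082]
wrist_force: [-2.4, -6.0, 3.1]
finger_gap: -0.0001
```

Call:
carry_out:
  moves:
    - {"jaw": -1,"tx": 0,"ty": 0,"tz": -2,"turn": 0}
    - {"jaw": -1,"tx": 0,"ty": 0,"tz": -3,"turn": 0}

```text
t: 10.72
position: [0.4344, -0.1943, 0.0802]
ee_rot: [-1.569, 0.003, 3.082]
wrist_force: [-1.6, -5.9, 2.3]
finger_gap: 0.0002
```

Call:
carry_out:
  moves:
    - {"jaw": -1,"tx": 0,"ty": 0,"tz": -2,"turn": 0}
    - {"jaw": -1,"tx": 0,"ty": 0,"tz": -3,"turn": 0}

```text
t: 10.98
position: [0.4343, -0.1919, 0.0801]
ee_rot: [-1.569, 0.002, 3.082]
wrist_force: [-1.8, -13.8, -0.6]
finger_gap: -0.0
```

Call:
carry_out:
  moves:
    - {"jaw": -1,"tx": 0,"ty": 0,"tz": -2,"turn": 0}
    - {"jaw": -1,"tx": 0,"ty": 0,"tz": -3,"turn": 0}

```text
t: 11.22
position: [0.4342, -0.1915, 0.0801]
ee_rot: [-1.565, 0.001, 3.083]
wrist_force: [-1.8, -30.1, -4.5]
finger_gap: 0.0
```

Force climbed to 30 N with no motion, so the shuttle is at its stop. I'll back off and look at the ring.

Call:
carry_out:
  moves:
    - {"jaw": -1,"tx": 0,"ty": 0,"tz": 10,"turn": 0}
    - {"jaw": -1,"tx": 0,"ty": -30,"tz": 25,"turn": 0}
    - {"jaw": -1,"tx": 0,"ty": -90,"tz": 25,"turn": 0}
    - {"jaw": -1,"tx": 0,"ty": -140,"tz": 0,"turn": 0}
    - {"jaw": -1,"tx": 0,"ty": -140,"tz": -60,"turn": 0}

```text
t: 11.85
position: [0.4408, -0.1277, 0.2239]
ee_rot: [-1.572, 0.013, 3.078]
wrist_force: [0.7, 0.4, -1.3]
finger_gap: -0.0001
```

Call:
carry_out:
  moves:
    - {"jaw": -1,"tx": 0,"ty": 0,"tz": -60,"turn": 0}
    - {"jaw": -1,"tx": 0,"ty": 0,"tz": -120,"turn": 0}
    - {"jaw": -1,"tx": 0,"ty": 0,"tz": -120,"turn": 0}
    - {"jaw": -1,"tx": 0,"ty": 0,"tz": -120,"turn": 0}

```text
t: 12.35
position: [0.4449, -0.0077, 0.219]
ee_rot: [-1.572, 0.001, 3.082]
wrist_force: [-0.2, -0.2, 0.1]
finger_gap: -0.0001
```

```bash
python3 - <<'E'
from h import *
c="wrist";im=viewer.snapshot(c);C=cam(c)
cv2.imwrite("pics/w6.png",im)
plan([.44,0,.2],176.5)
for d in finder.cut_out("ring",c)[:2]: print(d["score"],d["at"],px2w(c,d["at"],.088,C))
E
```

```text
t12.4 pos [ 0.4449 -0.0084  0.2188] yaw 176.5 q6 -0.41 F [ 0.2 -0.4  0.3] -> tx 5 ty 19 tz -8 turn 0.0
0.82 [288.9, 55.1] [[ 0.43190906 -0.10812425  0.088     ]]
```

View pics/w6.png

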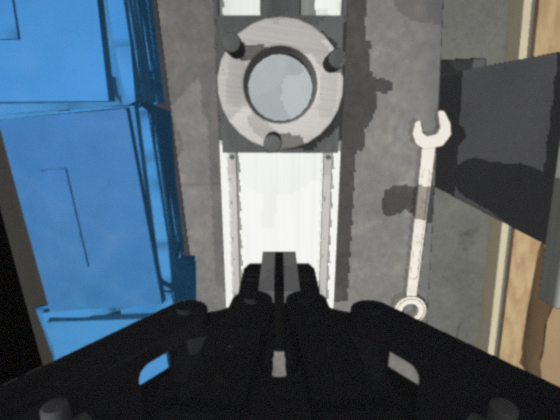

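Ring flange is centred at about (281,82) with the glass visible through its bore. Post tops are about (232,39), (338,57) and (273,139).

```bash
python3 - <<'E'
from h import *
c="wrist";C=cam(c)
print("ring",px2w(c,[[281,82]],.087,C));p=px2w(c,[[231,39],[338,56],[273,141]],.119,C);m=p.mean(0)
print(p,m);d=p-m;print(np.hypot(d[:,0],d[:,1]),np.degrees(np.arctan2(d[:,0],d[:,1])))
E
```

```text
ring [[ 0.43826055 -0.09134558  0.087     ]]
[[ 0.46723619 -0.11607734  0.119     ]
 [ 0.40288879 -0.10247056  0.119     ]
 [ 0.44588283 -0.05357597  0.119     ]] [ 0.43866927 -0.09070796  0.119     ]
[0.03820569 0.03766433 0.03782618] [ 131.60727126 -108.19794848   10.99380829]
```

```bash
python3 - <<'E'
from h import *
plan([.4213,-.1249,.160],243)
E
```

```text
t12.4 pos [ 0.4449 -0.0088  0.2186] yaw 176.4 q6 -0.41 F [ 0.  -0.3  0.3] -> tx 16 ty 59 tz 117 turn -66.6
```

Call:
carry_out:
  moves:
    - {"jaw": -1,"tx": 8,"ty": 10,"tz": 50,"turn": -10}
    - {"jaw": -1,"tx": 16,"ty": 40,"tz": 100,"turn": -20}
    - {"jaw": -1,"tx": 16,"ty": 59,"tz": 117,"turn": -30}
    - {"jaw": -1,"tx": 16,"ty": 59,"tz": 117,"turn": -40}
    - {"jaw": -1,"tx": 16,"ty": 59,"tz": 117,"turn": -50}

```text
t: 13.08
position: [0.4213, -0.1258, 0.159]
ee_rot: [-1.571, -0.001, -2.328]
wrist_force: [-0.6, -0.3, -0.2]
finger_gap: -0.0002
```

Call:
carry_out:
  moves:
    - {"jaw": -1,"tx": 0,"ty": 0,"tz": 0,"turn": -9}
    - {"jaw": -1,"tx": 0,"ty": 0,"tz": 0,"turn": -17}
    - {"jaw": -1,"tx": 0,"ty": 0,"tz": 0,"turn": -17}

```text
t: 13.45
position: [0.4217, -0.1252, 0.1593]
ee_rot: [-1.571, 0.0, -2.037]
wrist_force: [-0.4, 0.4, 0.4]
finger_gap: -0.0001
```

```bash
python3 - <<'E'
from h import *
plan([.4213,-.1249,.096],243)
im=viewer.snapshot("wrist");cv2.imwrite("pics/w7.png",im);C=cam("wrist")
print(w2px("wrist",[[.4386,-.091,.087],[.4386+.038*np.sin(np.radians(251.5)),-.091+.038*np.cos(np.radians(251.5)),.119]],C))
E
```

```text
t13.4 pos [ 0.4217 -0.1252  0.1593] yaw -116.7 q6 1.02 F [-0.4  0.4  0.4] -> tx -0 ty 63 tz -0 turn 0.3
[[217.04928237 220.42039634]
 [259.37310191 285.03641482]]
```

Aligned; descend, then sweep.

Call:
carry_out:
  moves:
    - {"jaw": -1,"tx": 0,"ty": 35,"tz": 0,"turn": 0}
    - {"jaw": -1,"tx": 0,"ty": 62,"tz": 0,"turn": 0}
    - {"jaw": -1,"tx": 0,"ty": 62,"tz": 0,"turn": 0}

```text
t: 13.88
position: [0.4204, -0.1245, 0.0959]
ee_rot: [-1.575, -0.002, -2.036]
wrist_force: [-0.2, -0.3, 0.2]
finger_gap: -0.0002
```

Call:
carry_out:
  moves:
    - {"jaw": -1,"tx": -0.6,"ty": 0,"tz": -6.6,"turn": 10}
    - {"jaw": -1,"tx": -1.3,"ty": 0,"tz": -9.8,"turn": 15}
    - {"jaw": -1,"tx": -2.3,"ty": 0,"tz": -13,"turn": 20}
    - {"jaw": -1,"tx": -3.6,"ty": 0,"tz": -16.1,"turn": 25}
    - {"jaw": -1,"tx": -5.1,"ty": 0,"tz": -19,"turn": 30}

```text
t: 14.5
position: [0.4085, -0.1114, 0.0988]
ee_rot: [-1.569, 0.002, -2.561]
wrist_force: [0.7, -2.9, -2.1]
finger_gap: 0.0
```

Call:
carry_out:
  moves:
    - {"jaw": -1,"tx": -0.6,"ty": 0.5,"tz": -6.6,"turn": 10}
    - {"jaw": -1,"tx": -2.3,"ty": 1,"tz": -13,"turn": 20}
    - {"jaw": -1,"tx": -5.1,"ty": 2,"tz": -19,"turn": 30}
    - {"jaw": -1,"tx": -8.9,"ty": 3,"tz": -24.4,"turn": 40}
    - {"jaw": -1,"tx": -13.6,"ty": 4,"tz": -29.1,"turn": 50}

```text
t: 15.12
position: [0.402, -0.0798, 0.0941]
ee_rot: [-1.57, -0.0, 2.846]
wrist_force: [-0.0, -3.3, -2.6]
finger_gap: 0.0001
```

```bash
python3 - <<'E'
from h import *
b=np.radians(287)
plan([.4386+.038*np.sin(b),-.091+.038*np.cos(b),.094],90-287)
print(r.observe()["torque"])
E
```

```text
t15.1 pos [ 0.402  -0.0798  0.0941] yaw 163.1 q6 -0.50 F [-0.  -3.3 -2.6] -> tx -0 ty 0 tz 0 turn 0.1
[-1.09503552e+00  1.40569943e-01 -7.78750386e-04]
```

Call:
carry_out:
  moves:
    - {"jaw": -1,"tx": -0.6,"ty": 0,"tz": -6.6,"turn": 10}
    - {"jaw": -1,"tx": -2.3,"ty": 1,"tz": -13,"turn": 20}
    - {"jaw": -1,"tx": -3.6,"ty": 1,"tz": -16.1,"turn": 25}
    - {"jaw": -1,"tx": -5.1,"ty": 1,"tz": -19,"turn": 30}

```text
t: 15.62
position: [0.4109, -0.0631, 0.0926]
ee_rot: [-1.567, -0.002, 2.325]
wrist_force: [-3.1, -1.8, -2.8]
finger_gap: 0.0
```

Call:
carry_out:
  moves:
    - {"jaw": -1,"tx": -0.1,"ty": 0,"tz": -2,"turn": 3}
    - {"jaw": -1,"tx": -0.2,"ty": 0,"tz": -4,"turn": 6}
    - {"jaw": -1,"tx": -0.4,"ty": 0,"tz": -5.3,"turn": 8}

```text
t: 16.0
position: [0.4142, -0.0599, 0.092]
ee_rot: [-1.566, -0.003, 2.187]
wrist_force: [-5.5, -1.2, -3.1]
finger_gap: 0.0001
```

Call:
carry_out:
  moves:
    - {"jaw": -1,"tx": 0,"ty": 0,"tz": -1.3,"turn": 2}
    - {"jaw": -1,"tx": -0.1,"ty": 0,"tz": -2.6,"turn": 4}

```text
t: 16.25
position: [0.4162, -0.0583, 0.0918]
ee_rot: [-1.565, -0.003, 2.117]
wrist_force: [-5.3, -1.3, -3.1]
finger_gap: -0.0001
```

Call:
carry_out:
  moves:
    - {"jaw": -1,"tx": 0,"ty": 0,"tz": -1.3,"turn": 2}
    - {"jaw": -1,"tx": -0.1,"ty": 0,"tz": -2,"turn": 3}

```text
t: 16.5
position: [0.4174, -0.0574, 0.0915]
ee_rot: [-1.564, -0.003, 2.065]
wrist_force: [-6.8, -1.5, -3.5]
finger_gap: 0.0001
```

Call:
carry_out:
  moves:
    - {"jaw": -1,"tx": 0,"ty": 0,"tz": -1.3,"turn": 2}
    - {"jaw": -1,"tx": 0,"ty": 0,"tz": -1.3,"turn": 2}

```text
t: 16.75
position: [0.4184, -0.0568, 0.0915]
ee_rot: [-1.563, -0.003, 2.031]
wrist_force: [-7.2, -0.5, -3.3]
finger_gap: -0.0001
```

Call:
carry_out:
  moves:
    - {"jaw": -1,"tx": 0,"ty": 0,"tz": -1.3,"turn": 2}
    - {"jaw": -1,"tx": 0,"ty": 0,"tz": -1.3,"turn": 2}

```text
t: 17.0
position: [0.4194, -0.0562, 0.0914]
ee_rot: [-1.563, -0.003, 1.996]
wrist_force: [-6.1, 0.4, -3.6]
finger_gap: -0.0
```

Call:
carry_out:
  moves:
    - {"jaw": -1,"tx": 0,"ty": 0,"tz": -1.3,"turn": 2}
    - {"jaw": -1,"tx": -0.1,"ty": 0,"tz": -2,"turn": 3}

```text
t: 17.25
position: [0.4208, -0.0554, 0.0912]
ee_rot: [-1.562, -0.003, 1.943]
wrist_force: [-7.5, 0.4, -3.6]
finger_gap: -0.0001
```

Call:
carry_out:
  moves:
    - {"jaw": -1,"tx": 0,"ty": 0,"tz": -1.3,"turn": 2}
    - {"jaw": -1,"tx": 0,"ty": 0,"tz": -1.3,"turn": 2}

```text
t: 17.5
position: [0.4219, -0.055, 0.0911]
ee_rot: [-1.562, -0.002, 1.908]
wrist_force: [-7.6, 0.9, -3.7]
finger_gap: -0.0003
```

Call:
carry_out:
  moves:
    - {"jaw": -1,"tx": 0,"ty": 0,"tz": -1.3,"turn": 2}
    - {"jaw": -1,"tx": 0,"ty": 0,"tz": -1.3,"turn": 2}

```text
t: 17.75
position: [0.422, -0.0546, 0.091]
ee_rot: [-1.559, -0.003, 1.873]
wrist_force: [-9.3, 1.2, -2.1]
finger_gap: -0.0002
```

Call:
carry_out:
  moves:
    - {"jaw": -1,"tx": 0,"ty": 0,"tz": -1.3,"turn": 2}
    - {"jaw": -1,"tx": 0,"ty": 0,"tz": -1.3,"turn": 2}

```text
t: 18.0
position: [0.4221, -0.0543, 0.0909]
ee_rot: [-1.557, -0.003, 1.838]
wrist_force: [-12.1, 3.0, 1.5]
finger_gap: -0.0
```

Call:
carry_out:
  moves:
    - {"jaw": -1,"tx": 0,"ty": 0,"tz": -1.5,"turn": 0}
    - {"jaw": -1,"tx": 0,"ty": 0,"tz": -1.5,"turn": 0}
    - {"jaw": -1,"tx": 0,"ty": 0,"tz": -1.5,"turn": 0}

```text
t: 18.38
position: [0.4222, -0.0543, 0.0909]
ee_rot: [-1.554, -0.003, 1.838]
wrist_force: [-15.4, 2.0, 3.5]
finger_gap: -0.0004
```

Call:
carry_out:
  moves:
    - {"jaw": -1,"tx": 0,"ty": 0,"tz": 3,"turn": 0}
    - {"jaw": -1,"tx": 0,"ty": 0,"tz": 7,"turn": 0}
    - {"jaw": -1,"tx": 0,"ty": -40,"tz": 7,"turn": 0}
    - {"jaw": -1,"tx": 0,"ty": -100,"tz": 7,"turn": 0}
    - {"jaw": -1,"tx": 0,"ty": -128,"tz": 7,"turn": -10}

```text
t: 19.0
position: [0.427, -0.0546, 0.2257]
ee_rot: [-1.582, 0.004, 2.021]
wrist_force: [0.0, 0.1, -0.6]
finger_gap: -0.0001
```

```bash
python3 - <<'E'
from h import *
plan([.445,-.008,.219],176.5)
E
```

```text
t19.0 pos [ 0.427  -0.0546  0.2257] yaw 115.8 q6 -1.38 F [ 0.   0.1 -0.6] -> tx 34 ty 7 tz -36 turn -60.7
```

Call:
carry_out:
  moves:
    - {"jaw": -1,"tx": 34,"ty": 7,"tz": -36,"turn": -10}
    - {"jaw": -1,"tx": 34,"ty": 7,"tz": -36,"turn": -20}
    - {"jaw": -1,"tx": 34,"ty": 7,"tz": -36,"turn": -30}
    - {"jaw": -1,"tx": 34,"ty": 7,"tz": -36,"turn": -40}
    - {"jaw": -1,"tx": 34,"ty": 7,"tz": -36,"turn": -50}

```text
t: 19.62
position: [0.4434, -0.0082, 0.2152]
ee_rot: [-1.574, 0.006, 2.895]
wrist_force: [0.3, -0.4, -0.1]
finger_gap: 0.0002
```

Call:
carry_out:
  moves:
    - {"jaw": -1,"tx": 0,"ty": 0,"tz": 0,"turn": -10}
    - {"jaw": -1,"tx": 0,"ty": 0,"tz": 0,"turn": -11}
    - {"jaw": -1,"tx": 0,"ty": 0,"tz": 0,"turn": -11}

```text
t: 20.0
position: [0.4421, -0.0085, 0.2142]
ee_rot: [-1.572, 0.003, 3.079]
wrist_force: [-0.9, -0.3, 0.9]
finger_gap: -0.0
```

```bash
python3 - <<'E'
from h import *
c="wrist";im=viewer.snapshot(c)
cv2.imwrite("pics/w8.png",cv2.resize(im[0:180,180:400],None,fx=3,fy=3))
plan([.445,-.008,.219],176.5)
E
```

```text
t20.1 pos [ 0.4419 -0.0085  0.2139] yaw 176.4 q6 -0.41 F [ 0.3 -0.4 -0.3] -> tx -3 ty -5 tz -1 turn -0.1
```

View pics/w8.png

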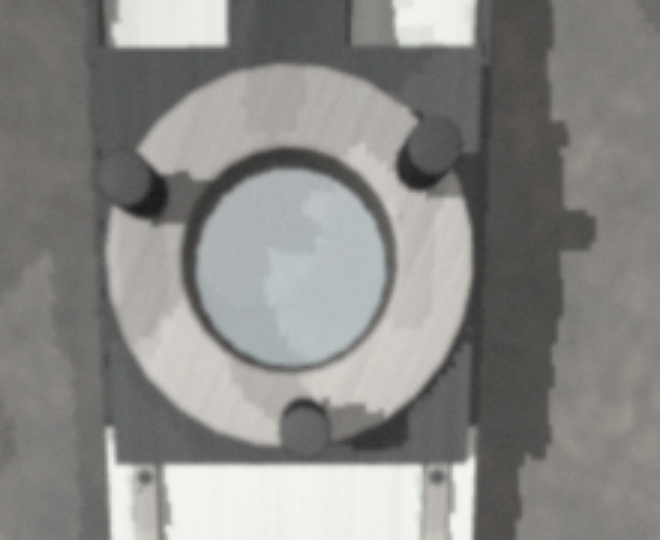

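Ring post tops now at crop (127,180), (435,145) and (305,428). The pattern has turned and the flange is closer to the plate.

```bash
python3 - <<'E'
from h import *
c="wrist";C=cam(c)
u=np.array([[127,180],[435,145],[305,428]])/3+[180,0]
for z in(.106,.119):
  p=px2w(c,u,z,C);m=p.mean(0);d=p-m;print(z,m,np.hypot(d[:,0],d[:,1]),np.degrees(np.arctan2(d[:,0],d[:,1]))+[0,0,0])
E
```

```text
0.106 [ 0.43867374 -0.08814198  0.106     ] [0.03732829 0.03766191 0.0370808 ] [ 117.29262642 -121.97569675   -1.8934622 ]
0.119 [ 0.43861393 -0.08745534  0.119     ] [0.03539038 0.03570668 0.03515574] [ 117.29262642 -121.97569675   -1.8934622 ]
```

```bash
python3 -c "
from rig import r
print(r.job_done())"
```

```text
the job is handed in; nothing more can be done
None
```

The job is handed in at about 20 s of robot time. The hand-in reports no verdict, so the result rests on my own checks.

- **Glass:** I pushed it along the channel with the closed fingers until it dropped into the cell. The rim fitted a 34 mm radius at seated height, against 31.6 mm if it were still on the deck. It also looked flush in the scene picture.
- **Shuttle:** I pushed its handle at about 6 N until it stopped. The force then rose to 30 N with no further movement, and the ring's centre lay over the cell to within a few mm.
- **Ring:** I turned it clockwise by one post until the force rose from about 7 to 15 N with no further movement. The last wrist picture puts the joint at about 114.4°, or 2.0 rad. The spacing of the posts fits the fully lowered height.

**Disagreements:** the cameras differed by 3–6 mm on positions along the fixture, which is more than the stated calibration error. I relied on the close wrist views and on contact forces instead.

The tools and other things on the bench were not touched, and the arm ended clear of everything.

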